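# Pass the test cut through the go-gauge

## Robot

A 6-joint arm with a two-finger parallel gripper is mounted at the origin on the work surface; the furniture and walls round the work are solid. World frame = base frame: x ahead of the robot, y to its left, z up, the work surface at z = 0. Lengths are in m, angles in rad, forces in N, time in s.
With the tool pointing down it reaches from about 0.4 to 0.825 m from the base axis. Payload 7 kg.
Tool frame: the origin (TCP) lies at the very end of the fingers, on their centre line; the grasp point (between the pads) lies 19 mm behind it (grip_depth is the distance from the TCP to the grasp point, in m); z points along the fingers, y is the direction in which the jaws open and shut (so a half turn about z gives the same grasp; the last joint's range is limited). The gripper opens to 88 mm and grips with 3 to 60 N. Pads are 19 mm wide; open, the fingers measure 130 mm over their backs; the gripper's body (78 mm by 193 mm) begins 47 mm behind the grasp point.
Start: joints at [-1.05, 0.359, 0.012, 0, -1.224, -0.288], TCP at [0.156, -0.657, 0.227] pointing down, gripper open.
Joint ranges: [-3.07, 3.07], [-1.43, 2.12], [-1.02, 1.25], [-3.03, 1.67], [-3.05, -0], [-3.03, 3.03]. Speed limits (rad/s): [2.39, 2.39, 3.01, 3.14, 3.14, 3.14].

## Interface

Orientations are given as [roll, pitch, yaw] about the fixed x, y, z axes, in that order (R = Rz(yaw) Ry(pitch) Rx(roll)).
In Python, from station import get_state, grab_frame, get_calibration, job_done, grip_depth gives the robot as it stands. The module is installed in compiled form; this text tells all that it offers.
- The arm moves only by the shell command python3 -m crank 'ROWS' [FORCE]. ROWS is JSON, a list of rows, each an object with "turn": the turn, a rotation vector about the tool's x, y, z each as a share of 2 pi rad, from -1 to 1, a list of three; "slide": the shift along the tool's x, y, z each as a share of 0.5 m, from -1 to 1, a list of three; "fingers": the opening, from -1 (shut) to 1 (fully open). A call has 1 to 5 rows; each row is the pose to reach, as a shift and turn from the pose commanded when the call began, along the tool's axes at that moment, turning the shorter way round; what a row does not reach only later rows make up. A row lasts 1/12 s, in which the tool goes at most 41.7 mm and 7.16 degrees, less where a joint would pass 70% of its speed; a pose out of reach is approached as far as the arm can. A call with a number of a shift or a turn outside -1 to 1 is refused whole. A call with a gripper value outside its range is refused whole. The fingers move at their own pace and stop on an object; FORCE is the grip in N (left out, the last holds). Time passes only in rows, so rows that repeat a pose let the fingers close. It gives the time, the measured TCP pose, the force and the opening at its end, in the units of the state.
- get_state(): the state, without advancing time (a new reading comes with each control period).
- grab_frame(name): name is "scene" or "top" or "wrist"; returns the picture (480x640x3 uint8, red, green, blue); there is no depth.
- get_calibration(name): a dict with "K" (3x3 intrinsics, pixels), "pose" (4x4, takes a point from camera to world coordinates). Camera axes: x right, y up, looking along -z (the intrinsics and any distortion apply to the point x, -y, -z); pixel columns grow to the right and rows downward; lengths in m; the calibration is good to about 2 mm. A picture is of the moment at which its call begins: read the wrist's pose just before it. get_calibration takes no time and is no camera call; for the wrist camera it gives the pose at the moment of the call.
- job_done(): hands the job in, once; it reports no verdict.
The state is a dict: "t": time; "q": joint angles; "qd": joint speeds; "joint_efforts": joint torques, N m; "eef_pos": TCP position; "ee_rot": TCP orientation; "force": force on the tool from outside, world axes, zero at the start; "moment": the same for the moment, N m; "width": finger opening in m.
Only numpy, scipy, OpenCV 4.12 (cv2) and the standard library are available. Lean on these libraries where they do the work, as an engineer would, in place of code of your own. Each camera call takes 0.05 s, during which the arm holds its last target.

## Task

Check the width of the square plywood test piece with the go-gauge that is fixed to the saw table: with the fingertips, push the piece along the table in at the flared mouth, through the narrow gap between the two steel jaws, and on until it sits flat against the end stop behind them. Push gently, keep the piece down on the table (do not pick it up), and leave the other things where they lie.

Things in the scene. Friction and masses are not known exactly. Their poses are not given: they have to be found in the camera images.
- test_piece: Square block of layered plywood with a grey top face, 60 x 60 mm and 40 mm high, about 0.09 kg, loose. Origin at the centre of its underside; x and y parallel to its sides, z up. It lies on the table outside the mouth of the gauge, not quite in line with it and turned up to half a radian. A push of a few newtons moves it; over 80 N counts as forcing it.
- gauge: Go-gauge fixed to the table: two plain steel jaws 34 mm high with a gap 63 mm wide between them, a flared steel mouth before and a plywood pocket behind; no floor, no roof; faces polished and slippery. Origin on the table in the middle of the gap; x = feed direction, from the mouth to the end stop (across the table, roughly from the robot's left to its right), y across, z up. Jaws from x -20 to +20 mm, faces at y +-31.5 mm.
- gauge_mouth (a point): Middle of the flared mouth, on the table, 54 mm before the middle of the gap (x = -54 mm of the gauge). Two steel lead-in plates, 34 mm high, run from here, 88 mm apart, at 20 degrees to the feed direction to the jaws. Axes as the gauge's.
- gauge_stop (a point): Middle of the end stop's face, on the table (x = +95 mm of the gauge). The stop and the pocket's side rails (y +-40 to +-64 mm) are of plywood, 30 mm high; the stop is 20 mm thick. With the piece against it, the piece's centre is at x = +65 mm of the gauge and its rear face 15 mm behind the jaws. Axes as the gauge's.
- sanding_block: Plain wooden sanding block 60 x 110 x 32 mm, loose, lying beside the gauge on the side away from the robot; origin at the centre of its underside. Leave it alone.
- pliers: Combination pliers 56 x 176 x 13 mm, loose, lying beside the gauge on the robot's side; origin at the centre of the underside, length along y. Leave them alone.
- hex_nut: Steel hexagon nut about 28 mm across, 11 mm high, loose, on the robot's side of the lane that leads to the gauge; origin at the centre of its underside. Leave it alone.
Mind the look-alikes: they are no part of the job. What is meant by the test_piece is not blue, and is the smaller of those in its own colour. Of the things that look like the gauge, take the one that is farthest to the robot's right at the start.

How it is judged:
On the way:
1. the piece is in the narrow gap between the jaws (x of test_piece in the frame of gauge between -0.025 and 0.03 m and y of test_piece in the frame of gauge between -0.006 and 0.006 m and z of test_piece in the frame of gauge below 0.005 m), for 0.05 s.
At the end, for the whole second after the job is handed in: The test piece has gone right through the gap and lies at rest on the table in the pocket, its front face within 5 mm of the end stop and square to it within 0.1 rad (x of test_piece in the frame of gauge between 0.06 and 0.068 m and y of test_piece in the frame of gauge between -0.014 and 0.014 m and z of test_piece in the frame of gauge below 0.004 m and (angle between the x axis of test_piece and the x axis of gauge, either way round below 0.1 rad or angle between the x axis of test_piece and the y axis of gauge, either way round below 0.1 rad) and angle between test_piece's own z axis and vertical below 0.06 rad and linear speed of test_piece below 0.02 m/s); the robot touches nothing.
It fails at once if the test piece is lifted (more than 10 mm off the table) or tipped (height (world z) of test_piece above 0.01 m or angle between test_piece's own z axis and vertical above 0.3 rad).
It fails at once if the test piece is forced or squeezed with more than 80 N (contact force between the fingers and test_piece above 80 N).
It fails at once if the sanding block is disturbed (moved more than 20 mm) (distance of sanding_block from where it was at the start of the episode above 0.02 m).
It fails at once if the pair of pliers is disturbed (moved more than 20 mm) (distance of pliers from where it was at the start of the episode above 0.02 m).
It fails at once if the nut is disturbed (moved more than 20 mm) (distance of hex_nut from where it was at the start of the episode above 0.02 m).
It also fails if it takes over 67 s, if anything falls off the work surface, if the arm or the gripper's body presses on something with over 40 N, if the wrist force passes 120 N, or if a joint passes its speed limit or range.

## Working session

There is one attempt and no reset: what is moved stays moved. The work goes in short steps, Python scripts to look and compute and a shell command to move; the robot and the scene stay as the last step left them, time stands still between calls to the robot, and variables do not carry over. Pictures are saved under pics/ and viewed, and the job is handed in when it is done.

```bash
mkdir -p pics; python3 - <<'E'
from station import *
import cv2
print(get_state()); print(grip_depth)
for n in("scene","top"):
    f=grab_frame(n); cv2.imwrite(f"pics/{n}0.png",f[:,:,::-1]); c=get_calibration(n); print(n,c)
E
```

```text
{'t': 0.0, 'q': array([-1.04989989e+00,  3.59359315e-01,  1.10676472e-02, -3.69088664e-04,
       -1.22409173e+00, -2.88105500e-01]), 'qd': array([-0.00110521, -0.00070358,  0.00085679, -0.00092797, -0.00100198,
        0.00130417]), 'joint_efforts': array([ 1.81842082e-03, -5.82716811e+01,  2.93071175e+01,  6.99735090e+00,
        6.83311999e-03, -1.44059295e-04]), 'eef_pos': array([ 0.15559065, -0.65632227,  0.22564093]), 'ee_rot': array([ 3.13997240e+00, -1.18321460e-04, -2.90892731e+00]), 'force': array([-0.08716925, -0.03420825,  0.12377338]), 'moment': array([-0.03605066,  0.02661667,  0.00880498]), 'width': 0.08731281677110357}
0.0188
scene {'K': array([[536.54893019,   0.        , 321.52706571],
       [  0.        , 536.54893019, 240.51808292],
       [  0.        ,   0.        ,   1.        ]]), 'pose': array([[-0.7063183 ,  0.43041752, -0.56200997, -0.22400789],
       [-0.7076811 , -0.40984244,  0.57551424,  0.80016628],
       [ 0.01737588,  0.80422008,  0.59407756,  0.71054415],
       [ 0.        ,  0.        ,  0.        ,  1.        ]])}
top {'K': array([[447.71168092,   0.        , 324.31615823],
       [  0.        , 447.71168092, 242.54630023],
       [  0.        ,   0.        ,   1.        ]]), 'pose': array([[-2.59879847e-03,  9.94319150e-01, -1.06408051e-01,
         3.16080803e-01],
       [-9.99805528e-01, -5.03396177e-04,  1.97142660e-02,
         1.53074974e-01],
       [ 1.95487068e-02,  1.06438591e-01,  9.94127092e-01,
         1.11810779e+00],
       [ 0.00000000e+00,  0.00000000e+00,  0.00000000e+00,
         1.00000000e+00]])}
```

View pics/scene0.png

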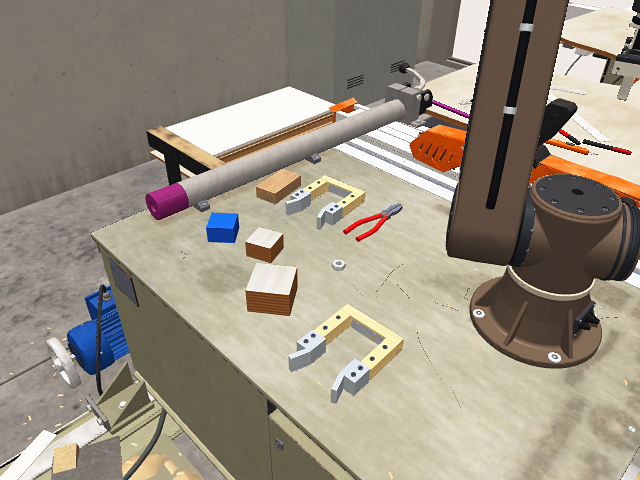

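View pics/top0.png

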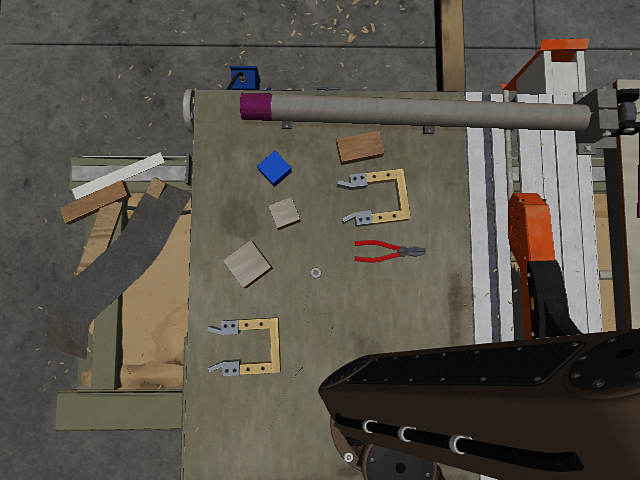

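The right-hand gauge (top view, about (375,197)) is the target. The small grey block at about (285,213) is the test piece, the nut is at (316,273), the pliers at (390,251) and the sanding block at (360,147). I'll enlarge this area to measure it.

```bash
cat > h.py <<'E'
import numpy as np, cv2
from station import *
def ray(n,px,z,c=None):
    c=c or get_calibration(n); K=c["K"];P=c["pose"]
    px=np.atleast_2d(np.array(px,float)); out=[]
    for u,v in px:
        d=P[:3,:3]@np.array([(u-K[0,2])/K[0,0],-(v-K[1,2])/K[1,1],-1]); o=P[:3,3]
        out.append((o+d*(z-o[2])/d[2])[:2])
    return np.array(out)
E
python3 - <<'E'
import cv2
f=cv2.imread("pics/top0.png")[120:270,255:435]
cv2.imwrite("pics/topc.png",cv2.resize(f,None,fx=4,fy=4,interpolation=cv2.INTER_CUBIC))
f=cv2.imread("pics/scene0.png")[160:290,195:415]
cv2.imwrite("pics/scenec.png",cv2.resize(f,None,fx=3.6,fy=3.6,interpolation=cv2.INTER_CUBIC))
E
```

```text
(no output)
```

View pics/topc.png

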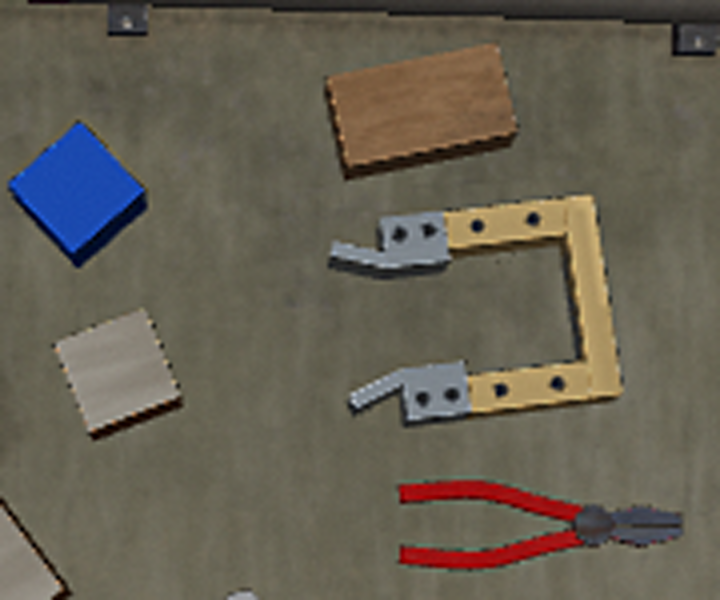

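View pics/scenec.png

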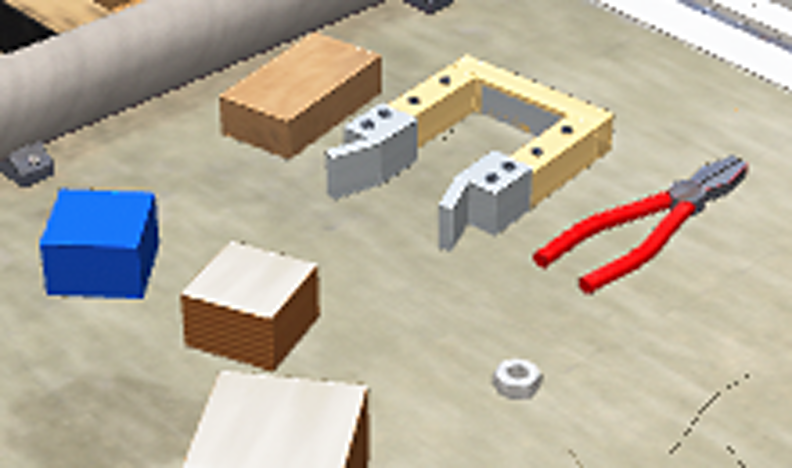

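```bash
python3 - <<'E'
from h import *
f=cv2.imread("pics/top0.png"); hsv=cv2.cvtColor(f,cv2.COLOR_BGR2HSV)
print(hsv[197,404],hsv[212,282],hsv[120+260//4,255+410//4])
def comp(m,seed):
    n,l=cv2.connectedComponents(m); L=l[seed[1]-3:seed[1]+4,seed[0]-3:seed[0]+4]; k=np.bincount(L[L>0]).argmax(); 
    return max(cv2.findContours((l==k).astype(np.uint8),cv2.RETR_EXTERNAL,cv2.CHAIN_APPROX_NONE)[0],key=len)
# yellow wood
m=cv2.inRange(hsv,(15,70,150),(32,200,255)); c=comp(m,(402,195))
w=ray("top",c[:,0,:],0.03).astype(np.float32)
r=cv2.minAreaRect(w); print("wood",r,cv2.boxPoints(r)) 
# piece top
m=cv2.inRange(hsv,(0,0,125),(40,70,255)); c=comp(m,(285,212)); 
p=ray("top",c[:,0,:],0.04).astype(np.float32); r2=cv2.minAreaRect(p);print("piece",r2,cv2.boxPoints(r2),p.mean(0),cv2.contourArea(p))
q=lambda L,z:print(ray("top",np.array(L)/4+[255-.375,120-.375],z))
q([(55,347),(145,309),(181,402),(92,436)],.04)
print("wood corners");q([(594,196),(622,394)],.03)
print("jaws up outer L,R; low inner L,R; plate tips");q([(380,217),(443,211),(405,372),(465,362),(332,241),(351,403)],.034)
print("nut,pliers tips, sand");q([(242,600)],.01);q([(400,493),(400,555),(683,522)],.01);q([(326,77),(498,44),(516,134),(346,166)],.032)
print("big piece corner");q([(66,590)],.055);print("blue");q([(78,122),(146,193),(78,255),(10,187)],.04)
E
```

```text
[ 20 107 171] [ 21  27 151] [103  27 151]
wood ((0.5506163835525513, -0.026463717222213745), (0.12641212344169617, 0.09314341843128204), 7.191640853881836) [[ 0.48207733  0.01182894]
 [ 0.4937378  -0.08058172]
 [ 0.6191554  -0.06475637]
 [ 0.60749495  0.02765428]]
piece ((0.5067598819732666, 0.23086389899253845), (0.058874212205410004, 0.05880659073591232), 21.729145050048828) [[0.4685288  0.24727975]
 [0.49030012 0.19265169]
 [0.54499096 0.21444805]
 [0.52321965 0.2690761 ]] [0.506435   0.23064381] 0.0031626979485492868
[[0.52021301 0.26783998]
 [0.54384103 0.21319558]
 [0.4863638  0.19102218]
 [0.46549233 0.24487211]]
wood corners
[[ 0.61812376 -0.06585107]
 [ 0.49306815 -0.08051663]]
jaws up outer L,R; low inner L,R; plate tips
[[0.60331185 0.06837303]
 [0.60721936 0.02919863]
 [0.5060093  0.05383759]
 [0.51226914 0.01681799]
 [0.58805525 0.09823485]
 [0.4867429  0.08716921]]
nut,pliers tips, sand
[[0.36736163 0.15400641]]
[[ 0.43382665  0.0555343 ]
 [ 0.39511455  0.05591435]
 [ 0.41553503 -0.12116451]]
[[ 0.69335416  0.10128772]
 [ 0.71519305 -0.00699109]
 [ 0.65710897 -0.01736154]
 [ 0.63625704  0.0891348 ]]
big piece corner
[[0.37137402 0.25818475]]
blue
[[0.66125922 0.25516668]
 [0.61645906 0.21296866]
 [0.5774303  0.25438612]
 [0.61999907 0.29651522]]
```

```bash
cat >> h.py <<'E'
from scipy.spatial.transform import Rotation as Ro
O=np.array([0.5423,0.0408]); A=np.radians(-83.0)
F=np.array([np.cos(A),np.sin(A)]); Y=np.array([-F[1],F[0]])
def g2w(x,y): return O+x*F+y*Y
def w2g(p): d=np.asarray(p)[...,:2]-O; return np.stack([d@F,d@Y],-1)
def to(x,y,z,yaw=A):
    s=get_state(); R=Ro.from_euler('xyz',s['ee_rot']); d=R.inv().apply(np.array([x,y,z])-s['eef_pos'])
    t=(R.inv()*Ro.from_euler('xyz',[np.pi,0,yaw])).as_rotvec()
    print("slide",np.round(d/.5,4),"turn",np.round(t/2/np.pi,4),"rows",np.round([np.linalg.norm(d)/.0417,np.linalg.norm(t)/np.radians(7.16)],1),"t",s['t'],"F",np.round(s['force'],1),'w',round(s['width'],4),'gauge',np.round(w2g(s['eef_pos'][:2]),4),'z',s['eef_pos'][2].round(4),'yaw err deg',np.degrees(s['ee_rot'][2]-yaw).round(2))
def tog(x,y,z,yaw=A): to(*g2w(x,y),z,yaw)
E
python3 -c "
from h import *
print(w2g([.506,.2305]))
to(.36,-.35,.25,-2.3);to(.42,-.1,.25,-1.8)"
```

```text
[-0.19270986 -0.01291081]
slide [-0.5391  0.502  -0.0479] turn [ 0.0002  0.0001 -0.0969] rows [8.9 4.9] t 0.1 F [-0.2 -0.5 -0.8] w 0.0878 gauge [ 0.6448 -0.4688] z 0.2257 yaw err deg -34.89
slide [-0.7711  0.9609 -0.0472] turn [ 2.000e-04  1.000e-04 -1.765e-01] rows [14.8  8.9] t 0.1 F [-0.2 -0.5 -0.8] w 0.0878 gauge [ 0.6448 -0.4688] z 0.2257 yaw err deg -63.54
```

```bash
R='x'; python3 -m crank '[{"slide":[-0.54,0.5,-0.048],"turn":[0,0,-0.097],"fingers":1},{"slide":[-0.54,0.5,-0.048],"turn":[0,0,-0.097],"fingers":1},{"slide":[-0.54,0.5,-0.048],"turn":[0,0,-0.097],"fingers":1},{"slide":[-0.54,0.5,-0.048],"turn":[0,0,-0.097],"fingers":1},{"slide":[-0.54,0.5,-0.048],"turn":[0,0,-0.097],"fingers":1}]'; python3 -c "
from h import *
to(.42,-.1,.25,-1.8)"
```

```text
t: 0.52
eef_pos: [0.2719, -0.4824, 0.2398]
ee_rot: [3.141, 0.0, -2.293]
force: [1.9, 0.1, 0.1]
width: 0.0877
slide [-0.7694  0.2837 -0.0202] turn [ 0.0001  0.     -0.0785] rows [9.8 3.9] t 0.5167 F [1.9 0.1 0.1] w 0.0877 gauge [ 0.4863 -0.3321] z 0.2398 yaw err deg -28.27
```

```bash
python3 -m crank '[{"slide":[-0.77,0.284,-0.02],"turn":[0,0,-0.078],"fingers":1},{"slide":[-0.77,0.284,-0.02],"turn":[0,0,-0.078],"fingers":1},{"slide":[-0.77,0.284,-0.02],"turn":[0,0,-0.078],"fingers":1},{"slide":[-0.77,0.284,-0.02],"turn":[0,0,-0.078],"fingers":1},{"slide":[-0.77,0.284,-0.02],"turn":[0,0,-0.078],"fingers":1}]'; python3 -c "
from h import *
to(.48,.05,.22)"
```

```text
t: 0.93
eef_pos: [0.3479, -0.2885, 0.2452]
ee_rot: [-3.141, 0.0, -1.802]
force: [2.0, -0.0, 0.5]
width: 0.0875
slide [-0.7194 -0.1021  0.0504] turn [-0.      0.     -0.0562] rows [8.7 2.8] t 0.9333 F [ 2.  -0.   0.5] w 0.0875 gauge [ 0.3031 -0.2331] z 0.2452 yaw err deg -20.24
```

```bash
python3 -m crank '[{"slide":[-0.72,-0.1,0],"turn":[0,0,-0.056],"fingers":1},{"slide":[-0.72,-0.1,0],"turn":[0,0,-0.056],"fingers":1},{"slide":[-0.72,-0.1,0],"turn":[0,0,-0.056],"fingers":1},{"slide":[-0.72,-0.1,0],"turn":[0,0,-0.056],"fingers":1},{"slide":[-0.72,-0.1,0],"turn":[0,0,-0.056],"fingers":1}]'; python3 -c "
from h import *
tog(-.1927,-.0129,.18)"
```

```text
t: 1.35
eef_pos: [0.4244, -0.0945, 0.2454]
ee_rot: [-3.141, 0.0, -1.457]
force: [0.5, -0.4, -0.7]
width: 0.0878
slide [-0.6271 -0.2362  0.1311] turn [-0.0001  0.     -0.0013] rows [8.2 0.1] t 1.35 F [ 0.5 -0.4 -0.7] w 0.0878 gauge [ 0.1199 -0.1335] z 0.2454 yaw err deg -0.45
```

```bash
python3 -m crank '[{"slide":[-0.627,-0.236,0.13],"turn":[0,0,-0.0013],"fingers":1},{"slide":[-0.627,-0.236,0.13],"turn":[0,0,-0.0013],"fingers":1},{"slide":[-0.627,-0.236,0.13],"turn":[0,0,-0.0013],"fingers":1},{"slide":[-0.627,-0.236,0.13],"turn":[0,0,-0.0013],"fingers":1},{"slide":[-0.627,-0.236,0.13],"turn":[0,0,-0.0013],"fingers":1}]'; python3 -c "
from h import *
tog(-.1927,-.0129,.18)"
```

```text
t: 1.77
eef_pos: [0.4741, 0.1039, 0.2052]
ee_rot: [-3.141, 0.0, -1.449]
force: [1.0, -0.6, 1.1]
width: 0.0875
slide [-0.2436 -0.0942  0.0505] turn [-0.  0. -0.] rows [3.2 0. ] t 1.7667 F [ 1.  -0.6  1.1] w 0.0875 gauge [-0.0709 -0.06  ] z 0.2052 yaw err deg -0.01
```

```bash
python3 -m crank '[{"slide":[-0.2436,-0.094,0.05],"turn":[0,0,0],"fingers":1},{"slide":[-0.2436,-0.094,0.05],"turn":[0,0,0],"fingers":1},{"slide":[-0.2436,-0.094,0.05],"turn":[0,0,0],"fingers":1},{"slide":[-0.2436,-0.094,0.05],"turn":[0,0,0],"fingers":1},{"slide":[-0.2436,-0.094,0.05],"turn":[0,0,0],"fingers":1}]'; python3 - <<'E'
from h import *
tog(-.1927,-.0129,.06)
c=get_calibration("wrist");print(c)
f=grab_frame("wrist");cv2.imwrite("pics/w1.png",f[:,:,::-1])
f=grab_frame("scene");cv2.imwrite("pics/s1.png",f[:,:,::-1])
np.savez("w1.npz",K=c["K"],pose=c["pose"])
E
```

```text
t: 2.18
eef_pos: [0.5061, 0.2306, 0.1787]
ee_rot: [3.139, -0.001, -1.447]
force: [-0.1, 0.6, 0.3]
width: 0.0877
slide [-2.000e-04 -3.000e-04  2.375e-01] turn [ 0.0003 -0.0002  0.0003] rows [2.8 0. ] t 2.1833 F [-0.1  0.6  0.3] w 0.0877 gauge [-0.1928 -0.0128] z 0.1787 yaw err deg 0.12
{'K': array([[384.35897594,   0.        , 318.44358704],
       [  0.        , 384.35897594, 235.62569532],
       [  0.        ,   0.        ,   1.        ]]), 'pose': array([[-0.99220582,  0.11849257,  0.0385632 ,  0.51628057],
       [-0.12458424, -0.94957502, -0.28772565,  0.15246103],
       [ 0.0025253 , -0.29028743,  0.95693617,  0.3363921 ],
       [ 0.        ,  0.        ,  0.        ,  1.        ]])}
```

View pics/w1.png

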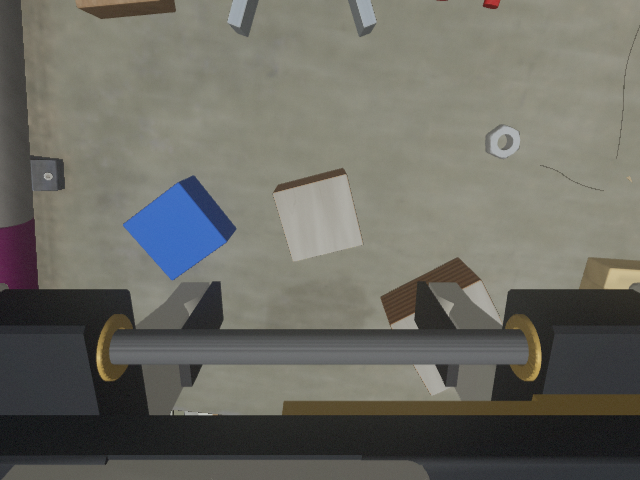

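View pics/s1.png

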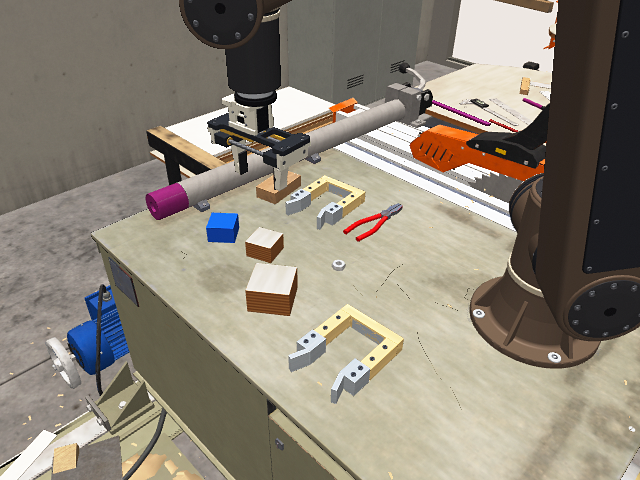

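```bash
python3 - <<'E'
from h import *
f=cv2.imread("pics/w1.png"); hsv=cv2.cvtColor(f,cv2.COLOR_BGR2HSV)
z=np.load("w1.npz"); C={"K":z["K"],"pose":z["pose"]}
m=cv2.inRange(hsv,(0,0,150),(40,60,255)); n,l=cv2.connectedComponents(m); k=l[215,320]
c=max(cv2.findContours((l==k).astype(np.uint8),cv2.RETR_EXTERNAL,cv2.CHAIN_APPROX_NONE)[0],key=len)
p=ray("",c[:,0,:],.04,C).astype(np.float32); r=cv2.minAreaRect(p); print(r,w2g(r[0]))
print("tips(front top corners)",w2g(ray("",[(229,24),(251,34),(357,34),(376,23)],.034,C)))
E
```

```text
((0.5061628222465515, 0.22809889912605286), (0.05910734832286835, 0.059193793684244156), 21.647449493408203) [-0.19030682 -0.01304182]
tips(front top corners) [[-0.05013952  0.05017251]
 [-0.05643854  0.03499408]
 [-0.05619664 -0.04017666]
 [-0.04917031 -0.05333783]]
```

```bash
python3 -m crank '[{"slide":[0,0,0.08],"turn":[0,0,0],"fingers":1},{"slide":[0,0,0.16],"turn":[0,0,0],"fingers":1},{"slide":[0,0,0.24],"turn":[0,0,0],"fingers":1},{"slide":[0,0,0.24],"turn":[0,0,0],"fingers":1},{"slide":[0,0,0.24],"turn":[0,0,0],"fingers":1}]'; python3 - <<'E'
from h import *
tog(-.1915,-.013,.010)
f=grab_frame("scene");cv2.imwrite("pics/s2.png",cv2.resize(f[160:290,195:415,::-1],None,fx=3.6,fy=3.6,interpolation=cv2.INTER_CUBIC))
f=grab_frame("top");cv2.imwrite("pics/t2.png",cv2.resize(f[120:270,235:415,::-1],None,fx=4,fy=4,interpolation=cv2.INTER_CUBIC))
E
```

```text
t: 2.7
eef_pos: [0.5054, 0.2263, 0.06]
ee_rot: [3.138, -0.003, -1.45]
force: [0.7, -0.9, 1.4]
width: 0.0876
slide [-0.0061 -0.0024  0.1   ] turn [ 0.0005 -0.0004 -0.0002] rows [1.2 0. ] t 2.7 F [ 0.7 -0.9  1.4] w 0.0876 gauge [-0.1886 -0.0141] z 0.06 yaw err deg -0.09
```

View pics/s2.png

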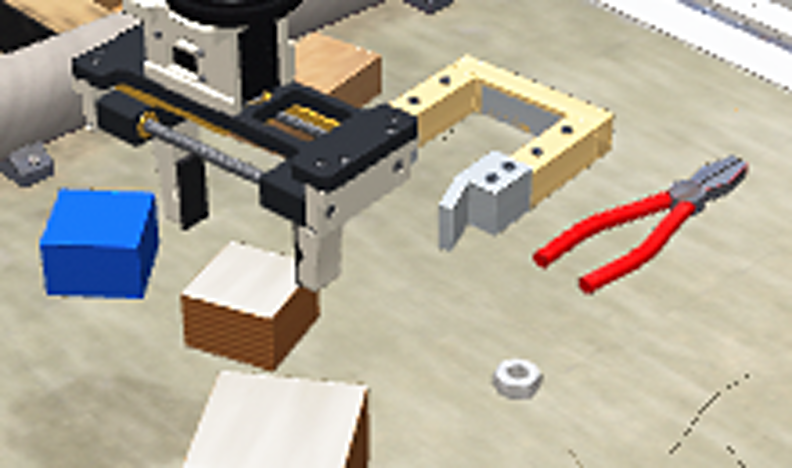

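View pics/t2.png

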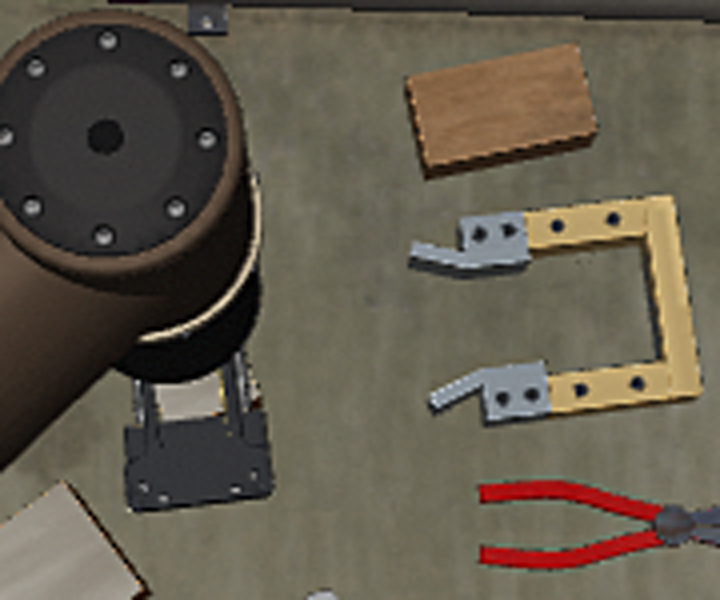

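The scene view shows the fingers straddling the piece, clear of the blue block. I'll correct the small offset and go down.

```bash
python3 -m crank '[{"slide":[-0.006,-0.0024,0],"turn":[0.0005,-0.0004,0],"fingers":1},{"slide":[-0.006,-0.0024,0.035],"turn":[0.0005,-0.0004,0],"fingers":1},{"slide":[-0.006,-0.0024,0.07],"turn":[0.0005,-0.0004,0],"fingers":1},{"slide":[-0.006,-0.0024,0.098],"turn":[0.0005,-0.0004,0],"fingers":1},{"slide":[-0.006,-0.0024,0.098],"turn":[0.0005,-0.0004,0],"fingers":1}]'; python3 -c "
from h import *
tog(-.1915,-.013,.010)"
```

```text
t: 3.22
eef_pos: [0.5069, 0.2314, 0.0114]
ee_rot: [-3.139, 0.003, -1.45]
force: [-0.5, -0.3, -0.5]
width: 0.0879
slide [0.0041 0.0022 0.0027] turn [-0.0005  0.0004 -0.0002] rows [0.1 0. ] t 3.2167 F [-0.5 -0.3 -0.5] w 0.0879 gauge [-0.1935 -0.0119] z 0.0114 yaw err deg -0.06
```

```bash
python3 -m crank '[{"slide":[0,0,0],"turn":[0,0,0],"fingers":0.75},{"slide":[0,0,0],"turn":[0,0,0],"fingers":0.6},{"slide":[0,0,0],"turn":[0,0,0],"fingers":0.5},{"slide":[0,0,0],"turn":[0,0,0],"fingers":0.4},{"slide":[0,0,0],"turn":[0,0,0],"fingers":0.3}]' 5;python3 -m crank '[{"slide":[0,0,0],"turn":[0,0,0],"fingers":0.3},{"slide":[0,0,0],"turn":[0,0,0],"fingers":0.3},{"slide":[0,0,0],"turn":[0,0,0],"fingers":0.3}]' 5; python3 -c "
from h import *
tog(-.095,-.001,.0115)"
```

```text
t: 3.63
eef_pos: [0.5075, 0.2319, 0.0127]
ee_rot: [-3.137, 0.003, -1.449]
force: [-1.6, -0.0, 6.0]
width: 0.0654
t: 3.88
eef_pos: [0.5075, 0.2319, 0.0126]
ee_rot: [-3.137, 0.003, -1.449]
force: [-2.1, -0.3, 6.8]
width: 0.0659
slide [ 0.1979 -0.0204  0.0017] turn [-0.0007  0.0005 -0.    ] rows [2.4 0. ] t 3.8833 F [-2.1 -0.3  6.8] w 0.0659 gauge [-0.1939 -0.0112] z 0.0126 yaw err deg -0.0
```

Friction stopped the squeeze at 66 mm, so the piece is still skewed by about 12°. I'll open a little, turn the tool onto the piece's sides, grip lightly and turn it square along the table.

```bash
python3 -m crank '[{"slide":[0,0,0],"turn":[0,0,0],"fingers":0.7},{"slide":[0,0,0],"turn":[0,0,0],"fingers":0.7},{"slide":[0,0,0],"turn":[0,0,-0.018],"fingers":0.7},{"slide":[0,0,0],"turn":[0,0,-0.036],"fingers":0.7},{"slide":[0,0,0],"turn":[0,0,-0.036],"fingers":0.7}]' 5;python3 -m crank '[{"slide":[0,0,0],"turn":[0,0,0],"fingers":0.5},{"slide":[0,0,0],"turn":[0,0,0],"fingers":0.4},{"slide":[0,0,0],"turn":[0,0,0],"fingers":0.3},{"slide":[0,0,0],"turn":[0,0,0],"fingers":0.3},{"slide":[0,0,0],"turn":[0,0,0],"fingers":0.3}]' 5; python3 -c "
from h import *
tog(-.095,-.001,.0115)"
```

```text
t: 4.3
eef_pos: [0.5071, 0.2315, 0.0115]
ee_rot: [-3.138, 0.002, -1.218]
force: [0.2, 0.1, 0.6]
width: 0.0743
t: 4.72
eef_pos: [0.5071, 0.2315, 0.0115]
ee_rot: [-3.138, 0.002, -1.224]
force: [-0.1, 0.8, -0.2]
width: 0.0602
slide [ 0.1969  0.023  -0.0004] turn [-0.0005  0.0003  0.0357] rows [2.4 1.8] t 4.7167 F [-0.1  0.8 -0.2] w 0.0602 gauge [-0.1935 -0.0117] z 0.0115 yaw err deg 12.86
```

```bash
python3 -m crank '[{"slide":[0,0,0],"turn":[0,0,0.012],"fingers":0.3},{"slide":[0,0,0],"turn":[0,0,0.024],"fingers":0.3},{"slide":[0,0,0],"turn":[0,0,0.0357],"fingers":0.3},{"slide":[0.02,0.004,0],"turn":[0,0,0.0357],"fingers":0.3},{"slide":[0.04,0.008,0],"turn":[0,0,0.0357],"fingers":0.3}]' 5; python3 - <<'E'
from h import *
tog(-.1,-.001,.0115)
f=grab_frame("wrist");cv2.imwrite("pics/w3.png",f[:,:,::-1])
E
```

```text
t: 5.13
eef_pos: [0.5102, 0.2111, 0.0115]
ee_rot: [-3.138, 0.003, -1.445]
force: [-0.7, 1.7, 0.2]
width: 0.0601
slide [ 0.146  -0.0196 -0.0004] turn [-0.0005  0.0004  0.0006] rows [1.8 0. ] t 5.1333 F [-0.7  1.7  0.2] w 0.0601 gauge [-0.173  -0.0111] z 0.0115 yaw err deg 0.2
```

View pics/w3.png

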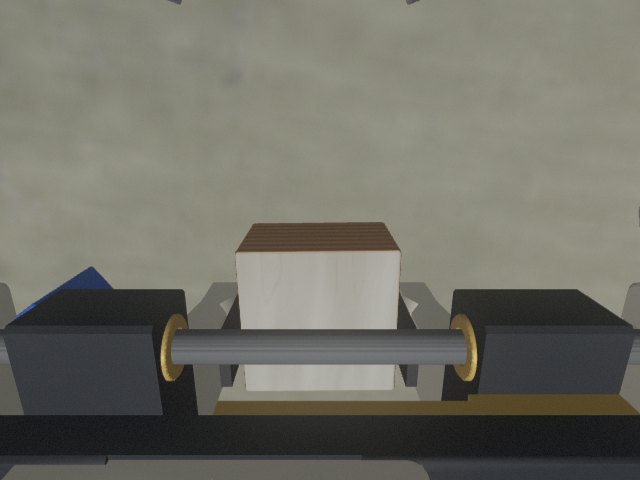

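The piece, (237-398, 250-388), now sits square between the fingers. Next I'll slide it along to just before the mouth.

```bash
python3 -m crank '[{"slide":[0.03,-0.004,0],"turn":[0,0,0],"fingers":0.3},{"slide":[0.06,-0.008,0],"turn":[0,0,0],"fingers":0.3},{"slide":[0.09,-0.012,0],"turn":[0,0,0],"fingers":0.3},{"slide":[0.12,-0.016,0],"turn":[0,0,0],"fingers":0.3},{"slide":[0.135,-0.02,0],"turn":[0,0,0],"fingers":0.3}]' 5;  python3 -m crank '[{"slide":[0,0,0],"turn":[0,0,0],"fingers":0.3}]' 5; python3 - <<'E'
from h import *
tog(-.1,-.001,.0115)
np.savez("w4.npz",**get_calibration("wrist"))
f=grab_frame("wrist");cv2.imwrite("pics/w4.png",f[:,:,::-1])
E
```

```text
t: 5.6
eef_pos: [0.5284, 0.1438, 0.0115]
ee_rot: [-3.139, 0.003, -1.447]
force: [0.1, 0.8, 0.4]
width: 0.06
t: 5.68
eef_pos: [0.5287, 0.1438, 0.0115]
ee_rot: [-3.139, 0.002, -1.448]
force: [0.5, -1.8, 1.4]
width: 0.0603
slide [ 0.0077  0.0001 -0.0001] turn [-0.0005  0.0003  0.0001] rows [0.1 0. ] t 5.6833 F [ 0.5 -1.8  1.4] w 0.0603 gauge [-0.1038 -0.001 ] z 0.0115 yaw err deg 0.02
```

View pics/w4.png

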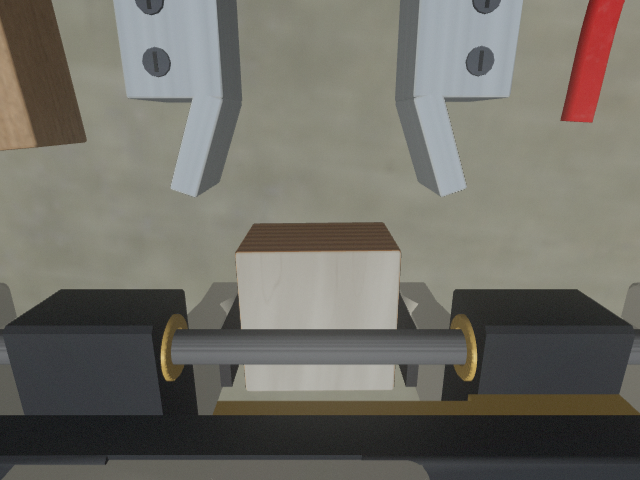

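In the wrist view the piece's centre is at column 318.5. The jaw faces (220/416) and plate tips (171/466) are centred at 318-319, so it is in line and square. I'll let go, draw back along the table, shut the fingers behind the piece and push.

```bash
python3 -m crank '[{"slide":[0,0,0],"turn":[0,0,0],"fingers":0.7},{"slide":[0,0,0],"turn":[0,0,0],"fingers":0.7},{"slide":[-0.03,0,0],"turn":[0,0,0],"fingers":0.7},{"slide":[-0.09,0,0],"turn":[0,0,0],"fingers":0.7},{"slide":[-0.13,0,0],"turn":[0,0,0],"fingers":0.7}]' 5;  python3 -m crank '[{"slide":[0,0,0],"turn":[0,0,0],"fingers":-1},{"slide":[0,0,0],"turn":[0,0,0],"fingers":-1},{"slide":[0,0,0],"turn":[0,0,0],"fingers":-1},{"slide":[0,0,0],"turn":[0,0,0],"fingers":-1},{"slide":[0,0,0],"turn":[0,0,0],"fingers":-1}]' 5; python3 - <<'E'
from h import *
tog(-.145,-.001,.0115)
f=grab_frame("wrist");cv2.imwrite("pics/w5.png",f[:,:,::-1])
E
```

```text
t: 6.15
eef_pos: [0.5203, 0.2119, 0.0116]
ee_rot: [-3.138, 0.003, -1.447]
force: [0.2, 0.4, -0.1]
width: 0.0742
t: 6.57
eef_pos: [0.5202, 0.2095, 0.0114]
ee_rot: [-3.139, 0.002, -1.448]
force: [0.3, 1.1, 0.3]
width: 0.0465
slide [ 0.0502 -0.0007 -0.0003] turn [-0.0004  0.0004  0.0001] rows [0.6 0. ] t 6.5667 F [0.3 1.1 0.3] w 0.0465 gauge [-0.1701 -0.0014] z 0.0114 yaw err deg 0.05
```

View pics/w5.png

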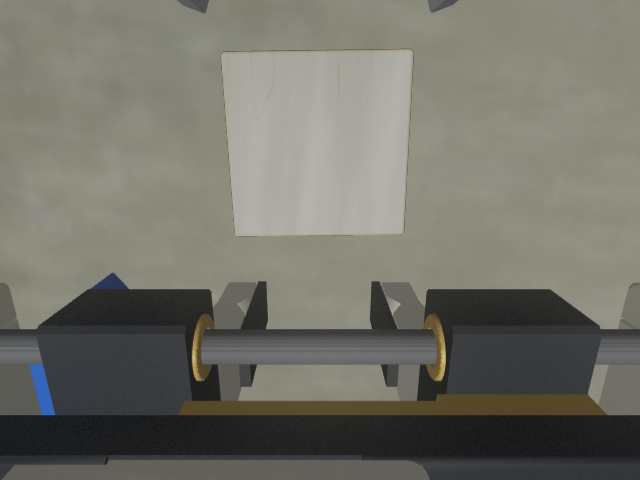

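The piece at (222-413, 50-236) is square and stands clear of the fingers, which are still closing.

```bash
python3 -m crank '[{"slide":[0,0,0],"turn":[0,0,0],"fingers":-1},{"slide":[0,0,0],"turn":[0,0,0],"fingers":-1},{"slide":[0,0,0],"turn":[0,0,0],"fingers":-1},{"slide":[0,0,0],"turn":[0,0,0],"fingers":-1},{"slide":[0,0,0],"turn":[0,0,0],"fingers":-1}]' 5; python3 -m crank '[{"slide":[0,0,0],"turn":[0,0,0],"fingers":-1},{"slide":[0,0,0],"turn":[0,0,0],"fingers":-1},{"slide":[0,0,0],"turn":[0,0,0],"fingers":-1},{"slide":[0.015,0,0],"turn":[0,0,0],"fingers":-1},{"slide":[0.03,0,0],"turn":[0,0,0],"fingers":-1}]' 5; python3 - <<'E'
from h import *
tog(-.145,-.001,.0115)
f=grab_frame("wrist");cv2.imwrite("pics/w6.png",f[:,:,::-1])
E
```

```text
t: 7.03
eef_pos: [0.5204, 0.2099, 0.0115]
ee_rot: [-3.138, 0.003, -1.447]
force: [0.3, 0.6, -0.7]
width: 0.0093
t: 7.45
eef_pos: [0.5222, 0.1949, 0.0114]
ee_rot: [-3.139, 0.002, -1.447]
force: [0.1, -0.7, -0.5]
width: 0.0005
slide [ 0.0207 -0.0004 -0.0003] turn [-0.0005  0.0004  0.0003] rows [0.2 0. ] t 7.45 F [ 0.1 -0.7 -0.5] w 0.0005 gauge [-0.1554 -0.0012] z 0.0114 yaw err deg 0.12
```

View pics/w6.png

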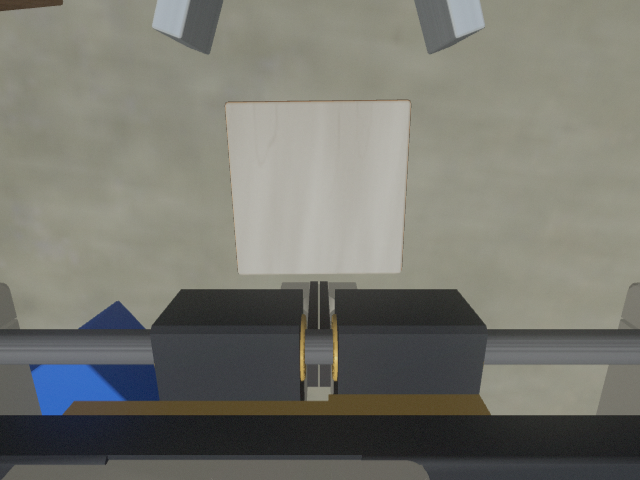

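```bash
python3 -m crank '[{"slide":[0.02,0,0],"turn":[0,0,0],"fingers":-1},{"slide":[0.04,0,0],"turn":[0,0,0],"fingers":-1},{"slide":[0.056,0,0],"turn":[0,0,0],"fingers":-1},{"slide":[0.072,0,0],"turn":[0,0,0],"fingers":-1},{"slide":[0.088,0,0],"turn":[0,0,0],"fingers":-1}]' 5; python3 - <<'E'
from h import *
tog(0,-.001,.0115)
f=grab_frame("wrist");cv2.imwrite("pics/w7.png",f[:,:,::-1])
E
```

```text
t: 7.92
eef_pos: [0.5279, 0.1505, 0.0115]
ee_rot: [-3.138, 0.003, -1.448]
force: [0.0, 1.4, 0.4]
width: 0.0001
slide [ 0.2214  0.0003 -0.0007] turn [-0.0006  0.0004  0.0001] rows [2.7 0. ] t 7.9167 F [0.  1.4 0.4] w 0.0001 gauge [-0.1107 -0.0009] z 0.0115 yaw err deg 0.05
```

View pics/w7.png

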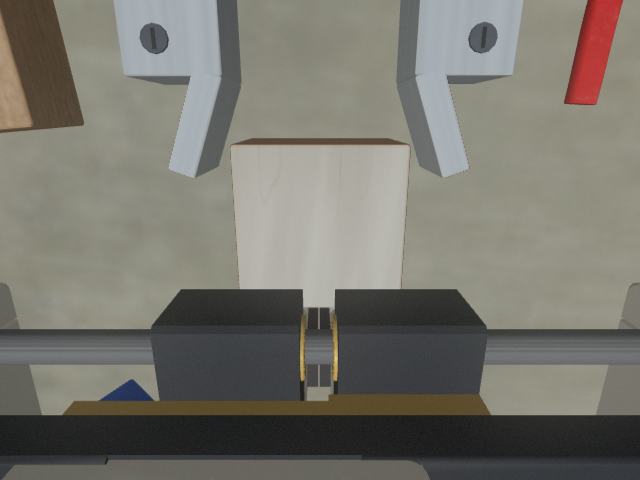

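The piece (232-410) is square and in contact, still centred on the jaws (about 319). I'll keep pushing.

```bash
python3 -m crank '[{"slide":[0.018,0,0],"turn":[0,0,0],"fingers":-1},{"slide":[0.036,0,0],"turn":[0,0,0],"fingers":-1},{"slide":[0.054,0,0],"turn":[0,0,0],"fingers":-1},{"slide":[0.07,0,0],"turn":[0,0,0],"fingers":-1},{"slide":[0.086,0,0],"turn":[0,0,0],"fingers":-1}]' 5; python3 - <<'E'
from h import *
tog(0,-.001,.0115)
f=grab_frame("wrist");cv2.imwrite("pics/w8.png",f[:,:,::-1])
E
```

```text
t: 8.38
eef_pos: [0.5332, 0.1081, 0.0113]
ee_rot: [-3.138, 0.003, -1.447]
force: [-1.1, 1.4, 1.9]
width: 0.0005
slide [ 0.1357  0.0005 -0.0007] turn [-0.0006  0.0004  0.0002] rows [1.6 0. ] t 8.3833 F [-1.1  1.4  1.9] w 0.0005 gauge [-0.0679 -0.0009] z 0.0113 yaw err deg 0.08
```

View pics/w8.png

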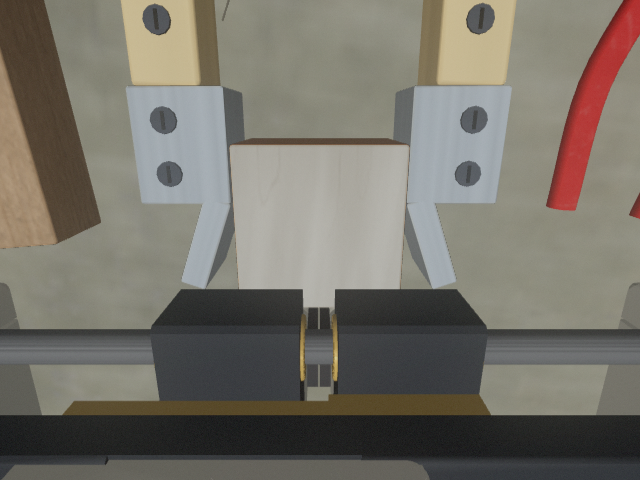

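The piece has entered the jaws without any load. I'll carry on.

```bash
python3 -m crank '[{"slide":[0.016,0,0],"turn":[0,0,0],"fingers":-1},{"slide":[0.032,0,0],"turn":[0,0,0],"fingers":-1},{"slide":[0.048,0,0],"turn":[0,0,0],"fingers":-1},{"slide":[0.064,0,0],"turn":[0,0,0],"fingers":-1},{"slide":[0.08,0,0],"turn":[0,0,0],"fingers":-1}]' 5; python3 -m crank '[{"slide":[0.014,0,0],"turn":[0,0,0],"fingers":-1},{"slide":[0.028,0,0],"turn":[0,0,0],"fingers":-1},{"slide":[0.042,0,0],"turn":[0,0,0],"fingers":-1},{"slide":[0.056,0,0],"turn":[0,0,0],"fingers":-1},{"slide":[0.066,0,0],"turn":[0,0,0],"fingers":-1}]' 5; python3 - <<'E'
from h import *
tog(0.0255,-.001,.0115)
f=grab_frame("wrist");cv2.imwrite("pics/w9.png",f[:,:,::-1])
E
```

```text
t: 8.85
eef_pos: [0.538, 0.0684, 0.0112]
ee_rot: [-3.138, 0.003, -1.447]
force: [-0.6, 2.2, 0.8]
width: 0.0005
t: 9.27
eef_pos: [0.542, 0.0355, 0.011]
ee_rot: [-3.139, 0.002, -1.448]
force: [-0.6, 2.1, 1.2]
width: 0.0008
slide [ 0.0406  0.0001 -0.001 ] turn [-0.0005  0.0004  0.0002] rows [0.5 0. ] t 9.2667 F [-0.6  2.1  1.2] w 0.0008 gauge [ 0.0052 -0.001 ] z 0.011 yaw err deg 0.06
```

View pics/w9.png

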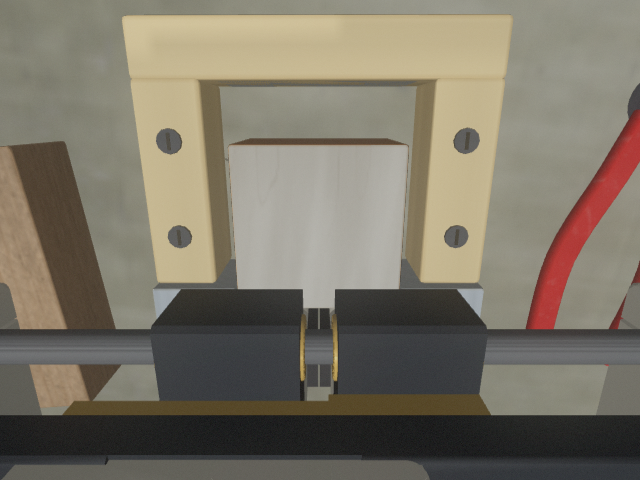

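The piece is square in the pocket with about 20 mm left to the stop. I'll go slowly and watch the force.

```bash
python3 -m crank '[{"slide":[0.008,0,0],"turn":[0,0,0],"fingers":-1},{"slide":[0.016,0,0],"turn":[0,0,0],"fingers":-1},{"slide":[0.024,0,0],"turn":[0,0,0],"fingers":-1},{"slide":[0.03,0,0],"turn":[0,0,0],"fingers":-1},{"slide":[0.034,0,0],"turn":[0,0,0],"fingers":-1}]' 5; python3 -m crank '[{"slide":[0.002,0,0],"turn":[0,0,0],"fingers":-1},{"slide":[0.004,0,0],"turn":[0,0,0],"fingers":-1}]'; python3 - <<'E'
from h import *
tog(0.0255,-.001,.0115)
f=grab_frame("wrist");cv2.imwrite("pics/w10.png",f[:,:,::-1])
E
```

```text
t: 9.73
eef_pos: [0.5439, 0.0191, 0.0109]
ee_rot: [-3.139, 0.002, -1.447]
force: [-0.1, 1.6, 0.1]
width: 0.0008
t: 9.9
eef_pos: [0.5442, 0.0174, 0.0109]
ee_rot: [-3.139, 0.002, -1.447]
force: [-0.4, 0.8, -0.2]
width: 0.0001
slide [ 0.004   0.     -0.0011] turn [-0.0005  0.0004  0.0002] rows [0. 0.] t 9.9 F [-0.4  0.8 -0.2] w 0.0001 gauge [ 0.0235 -0.001 ] z 0.0109 yaw err deg 0.07
```

View pics/w10.png

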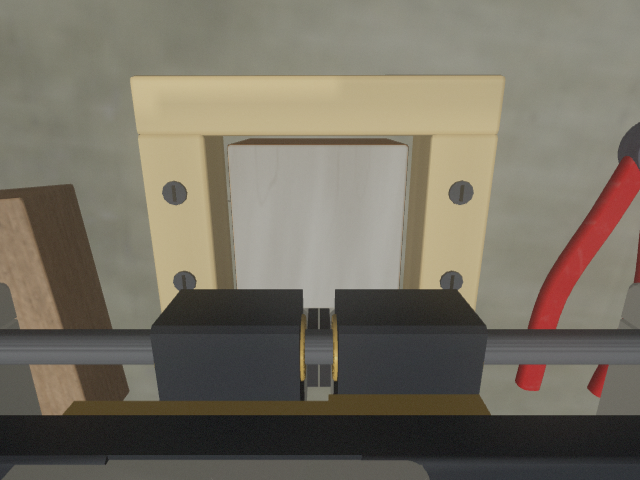

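```bash
python3 -m crank '[{"slide":[0.002,0,0],"turn":[0,0,0],"fingers":-1},{"slide":[0.004,0,0],"turn":[0,0,0],"fingers":-1},{"slide":[0.004,0,0],"turn":[0,0,0],"fingers":-1}]'; python3 -m crank '[{"slide":[0.002,0,0],"turn":[0,0,0],"fingers":-1},{"slide":[0.003,0,0],"turn":[0,0,0],"fingers":-1},{"slide":[0.003,0,0],"turn":[0,0,0],"fingers":-1}]'
```

```text
t: 10.2
eef_pos: [0.5445, 0.0154, 0.011]
ee_rot: [-3.139, 0.002, -1.447]
force: [-0.9, 0.2, 0.2]
width: 0.0006
t: 10.45
eef_pos: [0.5445, 0.0152, 0.011]
ee_rot: [-3.138, 0.004, -1.447]
force: [-2.9, 8.9, 2.3]
width: 0.0008
```

The force rose to 9 N and the fingers stopped advancing, so the piece is against the stop. I'll back off, lift and check.

```bash
python3 -m crank '[{"slide":[-0.01,0,0],"turn":[0,0,0],"fingers":-1},{"slide":[-0.04,0,0],"turn":[0,0,0],"fingers":-1},{"slide":[-0.07,0,0],"turn":[0,0,0],"fingers":-1},{"slide":[-0.07,0,-0.06],"turn":[0,0,0],"fingers":-1},{"slide":[-0.07,0,-0.12],"turn":[0,0,0],"fingers":-1}]';python3 -m crank '[{"slide":[-0.06,0,-0.08],"turn":[0,0,0],"fingers":-1},{"slide":[-0.13,0,-0.14],"turn":[0,0,0],"fingers":-1},{"slide":[-0.2,0,-0.2],"turn":[0,0,0],"fingers":-1},{"slide":[-0.27,0,-0.2],"turn":[0,0,0],"fingers":-1},{"slide":[-0.27,0,-0.2],"turn":[0,0,0],"fingers":-1}]'; python3 - <<'E'
from h import *
s=get_state();print(s['eef_pos'],s['force'])
np.savez("w11.npz",**get_calibration("wrist"))
for n in("wrist","top","scene"):
    f=grab_frame(n)
    cv2.imwrite(f"pics/e_{n}.png",f[:,:,::-1])
f=cv2.imread("pics/e_top.png")[120:270,255:435];cv2.imwrite("pics/e_topc.png",cv2.resize(f,None,fx=4,fy=4,interpolation=cv2.INTER_CUBIC))
E
```

```text
t: 10.87
eef_pos: [0.5388, 0.0487, 0.0702]
ee_rot: [3.14, 0.001, -1.446]
force: [-0.0, 1.7, 1.1]
width: 0.0
t: 11.28
eef_pos: [0.5246, 0.1873, 0.1749]
ee_rot: [-3.132, 0.005, -1.445]
force: [0.3, -0.4, -0.7]
width: 0.0003
[0.52460486 0.18729078 0.17494599] [ 0.26899945 -0.38595635 -0.7241729 ]
```

View pics/e_wrist.png

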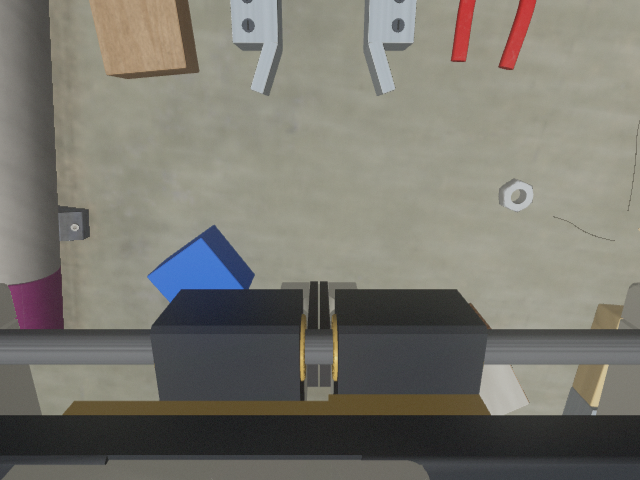

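View pics/e_topc.png

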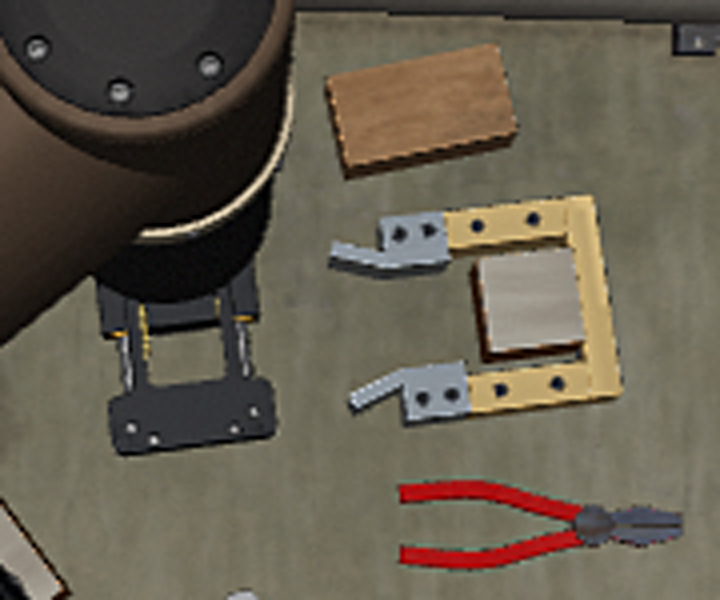

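View pics/e_scene.png

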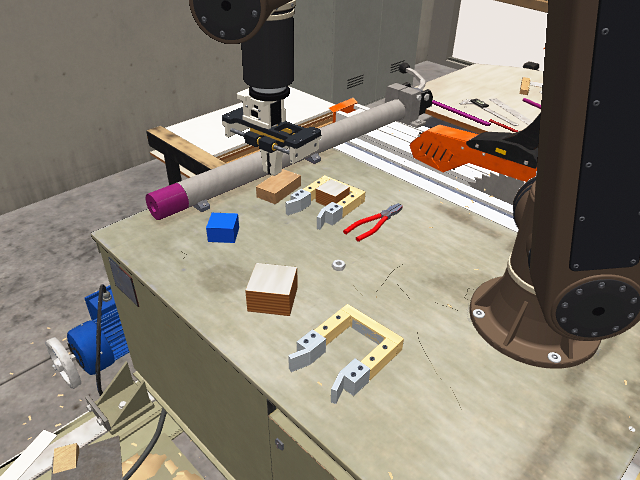

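In the top crop the piece, (479-583, 250-353), sits in the pocket against the stop, and the other things are where they were. Now a numeric check.

```bash
python3 - <<'E'
from h import *
q=ray("top",np.array([(479,261),(574,250),(583,344),(487,353)])/4+[254.625,119.625],.04).astype(np.float32)
g=w2g(q);print(g,g.mean(0),np.degrees(np.arctan2(*(g[2]-g[1])[::-1])),cv2.minAreaRect(q))
a=cv2.imread("pics/top0.png").astype(int);b=cv2.imread("pics/e_top.png").astype(int);d=np.abs(a-b).sum(2)
print("diff sand,pliers,nut",d[130:165,335:385].max(),d[238:265,352:428].max(),d[264:280,308:324].max())
E
```

```text
[[ 0.03636857  0.02766569]
 [ 0.09559585  0.02748375]
 [ 0.09274638 -0.0314014 ]
 [ 0.0334152  -0.0298154 ]] [ 0.0645315  -0.00151684] -92.77040037420271 ((0.5490041375160217, -0.023366786539554596), (0.05894026160240173, 0.060627322643995285), 5.468780517578125)
diff sand,pliers,nut 49 49 54
```

```bash
python3 -c "
from station import *
print(job_done(), get_state()['t'])"
```

```text
the job is handed in; nothing more can be done
the job is handed in; nothing more can be done
```

The test piece went through the go-gauge and sits against the end stop, and I handed the job in about 11.5 s into the 67 s allowed. `job_done` gives no verdict, so the result rests on my own checks.

**What I did**
- **Squaring:** I set the fingers either side of the piece and closed them lightly (5 N) to square it. The first squeeze jammed at 66 mm because the piece was still skewed. I opened, turned the tool onto its sides and closed again at 60 mm.
- **Lining up:** I then turned it square and slid it along the table to the mouth, without picking it up.
- **Pushing:** With shut fingers behind it, I pushed it in at the mouth, through the gap and on to the stop. The force read about 2 N through the gap and about 9 N at the stop, where the fingers stopped advancing.

**Last checks, from the top camera**
- **Position:** the piece's centre is at x about 64.5 mm and y about -1.5 mm in the gauge frame, inside the limits of 60–68 mm and ±14 mm.
- **Squareness:** two estimates put it about 1.5° and 3° off square; the limit is 5.7°.
- **Other things:** the sanding block, pliers and nut look unmoved. The differences between the before and after pictures there are small.
- **Arm:** it was clear of everything, with the fingers at 0.175 m, at hand-in.

My jaw and mouth-plate readings put the gauge's centre line 1–3 mm off the one I used. The fit through the gap showed no sign of it.

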